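# Pack the inking roller and shut the case

### The job

Take the inking roller off its wooden stand and lower it into the open case so that both ends of its axle rest at the bottom of their two slots. Let go, make sure that nothing stands above the case's rim, and then swing the lid fully shut. Leave the other things on the table where they are.

Things in the scene. Friction and masses are not known exactly. Their poses are not given: they have to be found in the camera images.
- roller: Loose inking roller: dark rubber drum, 44 mm diameter, 96 mm long, on a steel axle of 10 mm diameter and 144 mm length that stands out 24 mm at each end; about 0.35 kg. Origin at its very centre; x runs along the axle, y and z turn as it rolls. The ends are alike: either way round will do. It starts on the stand, axle level, 46 mm above the table.
- axle_end_1 (a point): Point on the roller's axle line, 70 mm from its centre along its +x (2 mm inside the end face).
- axle_end_2 (a point): The same at the other end, 70 mm from the centre along its -x.
- stand: Fixed wooden stand that carries the roller at the start: base 150 x 80 mm, 10 mm thick, with two V-notched ends (10 mm thick, 50 mm wide, tops 54 mm above the table) 58 mm either side along its x; the axle lies along its x in both notches, which open upward. Nothing stands beside the drum. Origin at the centre of the underside.
- case: Fixed open aluminium box, outer 172 mm (its x) by 200 mm (its y) by 66 mm high, walls 6 mm, floor 8 mm. Origin at the centre of the underside; +x points to the hinge side, z up. A wooden handle is clipped to its floor for good, along x at y = +70 mm, 57 to 83 mm from the middle, top 37 mm above the table: leave it.
- seat (a point): Point in the case where the roller's centre lies when seated: 20 mm from the case's middle towards its -y, 38 mm above the table; axes are the case's. The seated axle lies along x. Seated, the drum's top is 60 mm above the table, 6 mm below the rim. Free beside the drum, from this point: 74 mm to the wall on the -y side, 77 mm to the clipped handle on the +y side.
- slot_1 (a point): Bottom of the slot nearest the hinge, 58 mm from seat along +x, 33 mm above the table. It is cut in a pale wooden saddle (12 mm thick along x, 60 mm wide, top 53 mm above the table), open at the top: 14 mm wide, straight up to 43 mm above the table, then flaring at 45 degrees to 34 mm wide at the top. The drum fits between the two saddles with 4 mm to spare at each end.
- slot_2 (a point): The same for the slot away from the hinge, 58 mm from seat along -x.
- rim (a point): Middle of the case's mouth at the height of its rim, 66 mm above the table; axes as for the case.
- lid_hinge (a point): Middle of the lid's hinge line, on the case's rim at its +x side (86 mm from the middle), 66.5 mm above the table, at the lid's inner face. The axes turn with the lid: y along the hinge, -x from the hinge to the free edge, z out of the outer face (up when shut, away from the case when open).
- lid_edge (a point): Middle of the lid's free edge, half-way through its thickness, 172 mm from the hinge; axes as for lid_hinge. The lid is a flat aluminium panel 172 x 200 mm, 8 mm thick, without a knob.
- lid (a joint): Lid angle in rad: 0 shut (flat on the rim), growing as it opens; 1.57 is upright, stop at 1.9. It starts open, a little past upright. The hinge is stiff: the lid stays where it is left, and it takes up to 4 N at its free edge to move it.
- tape: Bystander: roll of tape standing flat, 96 mm across, 50 mm high. Origin at the centre of the underside.
- ink_tin: Bystander: ink tin, 72 mm across, 70 mm high. Origin at the centre of the underside.
- camera: Bystander: photo camera, body 70 x 125 x 75 mm with a lens 60 mm long to its -x. Origin at the centre of the body's underside.
- palette_knife: Bystander: palette knife, 200 mm long, lying flat along its x. Origin on its underside.
Mind the look-alikes: they are no part of the job. Several things have the shape of the roller; the one meant has the colours described above.

How it is judged (in metres and radians):
On the way, in this order (a step that is already met when the one before it is completed fails the run):
1. The roller is lowered by hand into both slots: each axle end within 10 mm of its lowest place while the fingers still hold the roller and the lid is open (x of roller in the frame of seat between -0.01 and 0.01 m and z of each of axle_end_1, axle_end_2 in the frame of seat below 0.01 m and y of axle_end_1 in the frame of seat between -0.008 and 0.008 m and y of axle_end_2 in the frame of seat between -0.008 and 0.008 m and contact force between the fingers and roller above 0.5 N and value of joint lid above 1 rad), for 0.05 s.
2. The roller lies let go with both axle ends at the bottom of their slots (within 3 mm), so that nothing stands above the rim, while the lid is still open (x of roller in the frame of seat between -0.008 and 0.008 m and z of each of axle_end_1, axle_end_2 in the frame of seat below 0.003 m and y of axle_end_1 in the frame of seat between -0.005 and 0.005 m and y of axle_end_2 in the frame of seat between -0.005 and 0.005 m and contact force between the fingers and roller below 0.1 N and value of joint lid above 1 rad), for 0.2 s.
At the end, for the whole second after the job is handed in: The lid is shut (within 0.03 rad) and at rest, and under it the roller lies still with both axle ends at the bottom of their slots (within 3 mm in height, 5 mm across, 8 mm along) (x of roller in the frame of seat between -0.008 and 0.008 m and z of each of axle_end_1, axle_end_2 in the frame of seat below 0.003 m and y of axle_end_1 in the frame of seat between -0.005 and 0.005 m and y of axle_end_2 in the frame of seat between -0.005 and 0.005 m and value of joint lid below 0.03 rad and velocity of joint lid below 0.05 rad/s and linear speed of roller below 0.02 m/s); the robot touches nothing.
It fails at once if The tape is moved by more than 30 mm (distance of tape from where it was at the start of the episode above 0.03 m).
It fails at once if The ink tin is moved by more than 30 mm (distance of ink_tin from where it was at the start of the episode above 0.03 m).
It fails at once if The camera is moved by more than 30 mm (distance of camera from where it was at the start of the episode above 0.03 m).
It fails at once if The palette knife is moved by more than 30 mm (distance of palette_knife from where it was at the start of the episode above 0.03 m).
It also fails if it takes over 58 s, if anything falls off the work surface, if the arm or the gripper's body presses on something with over 40 N, if the wrist force passes 120 N, or if a joint passes its speed limit or range.

### The arm

A 6-joint arm with a two-finger parallel gripper is mounted at the origin on the work surface. World frame = base frame: x ahead of the robot, y to its left, z up, the work surface at z = 0. Lengths are in mm, angles in rad, forces in N, time in s.
With the tool pointing down it reaches from about 275 to 825 mm from the base axis. Payload 5.2 kg.
Tool frame: the origin (TCP) lies at the very end of the fingers, on their centre line; the grasp point (between the pads) lies 19 mm behind it; z points along the fingers, y is the line along which they close (so a half turn about z gives the same grasp; the last joint's range is limited). The gripper opens to 93 mm and grips with 3 to 60 N. Pads are 15 mm wide; open, the fingers measure 128 mm over their backs; the gripper's body (75 mm by 188 mm) begins 65 mm behind the grasp point.
Start: joints at [-1.54, 0.259, 1.535, -0, 1.348, -0.203], TCP at [127.443, -535.036, 218.653] pointing down, gripper open.
Joint ranges: [-3.14, 3.14], [-0.91, 2.08], [0.19, 2.58], [-1.22, 4.36], [0.22, 2.71], [-3.12, 3.12]. Speed limits (rad/s): [2.57, 2.57, 3.14, 3.14, 3.14, 3.14].

### API

Orientations are given as [roll, pitch, yaw] about the fixed x, y, z axes, in that order (R = Rz(yaw) Ry(pitch) Rx(roll)).
In Python, from bench import robot gives the robot as it stands. The module is installed in compiled form; this text tells all that it offers. Calls block until the motion is done:
- robot.move_ptp(position, orientation): joint-space move of the TCP to a pose.
- robot.move_linear(position, ori=None, speed=150, f_stop=None): straight line of the TCP; ori=None keeps the orientation; speed is the mean speed in mm/s. With f_stop (N) it stops when the force on the tool has changed by that much, and returns True; else False.
- robot.move_j(angles): joint-space move.
- robot.move_gripper(opening): opening from 0.0 (shut) to 1.0 (fully open); the grip force is fixed at half the most; returns when the fingers have stopped.
- robot.sleep(seconds).
- robot.inverse_kinematics(position, orientation): joint angles nearest the present ones, or None.
- robot.get_image(name): name is "scene" or "top" or "wrist"; returns a dict with "img" (420x560x3 uint8, blue, green, red), "fovy" (degrees; the focal length in pixels is half the picture's height over the tangent of half this angle, whatever the lens; pixels are square), "cx", "cy" (the principal point, pixels), "k1" (the pictures are not rectified: a ray, as slopes to the right and down, at radius r is drawn at 1 + k1 r^2 times it, then the intrinsics apply), "eye" and "orientation" of the camera in the world. Camera axes: x right, y down, z forward; pixel columns grow to the right and rows downward; lengths in mm; the calibration is good to about 2 mm. A picture is of the moment at which its call begins. There is no depth.
A pose or a line that the arm cannot do raises robot.MotionError and nothing moves.
- robot.hand_in(): hands the job in; it is judged then, once.
Readings, each from a call of its own:
- robot.current_t(): time.
- robot.current_qpos(): joint angles.
- robot.current_joint_vel(): joint speeds.
- robot.current_joint_efforts(): joint torques, N m.
- robot.current_tcp_pos(): TCP position.
- robot.current_eef_rot(): TCP orientation.
- robot.current_contact_force(): force on the tool from outside, world axes, zero at the start.
- robot.current_ft_torque(): the same for the moment, N m.
- robot.current_gripper_width(): opening from 0.0 (shut) to 1.0 (fully open).
- robot.current_finger_force(): force on a finger pad.
Only numpy, scipy, OpenCV 4.12 (cv2) and the standard library are available. Lean on these libraries where they do the work, as an engineer would, in place of code of your own. Each camera call takes 0.05 s, during which the arm holds its last target. There are 200 camera calls.

## Working session

There is one attempt and no reset: what is moved stays moved. The work goes in short steps, each a Python script; the robot and the scene stay as the last script left them, time stands still between calls to the robot, and variables do not carry over. Pictures are saved under pics/ and viewed, at most 10 in all, crops included, and the job is handed in when it is done.

```bash
mkdir -p pics; cat > h.py <<'E'
import numpy as np, cv2, pickle
from scipy.spatial.transform import Rotation as R
def rot(o):
    o=np.array(o,float)
    return o if o.shape==(3,3) else R.from_euler('xyz',o).as_matrix()
def cam(d):
    h=d['img'].shape[0]; f=h/2/np.tan(np.radians(d['fovy'])/2); return f
def rays(d,px):
    px=np.atleast_2d(np.array(px,float)); f=cam(d)
    K=np.array([[f,0,d['cx']],[0,f,d['cy']],[0,0,1]])
    u=cv2.undistortPoints(px.reshape(-1,1,2),K,np.array([d['k1'],0,0,0,0.])).reshape(-1,2)
    v=np.c_[u,np.ones(len(u))]@rot(d['orientation']).T
    return np.array(d['eye'],float),v
def onplane(d,px,z):
    e,v=rays(d,px); return e+v*((z-e[2])/v[:,2])[:,None]
def proj(d,P):
    P=np.atleast_2d(np.array(P,float)); f=cam(d)
    c=(P-np.array(d['eye']))@rot(d['orientation']); s=c[:,:2]/c[:,2:]
    s=s*(1+d['k1']*(s**2).sum(1))[:,None]
    return s*f+[d['cx'],d['cy']]
def tri(obs):
    A=np.zeros((3,3));b=np.zeros(3)
    for d,p in obs:
        e,v=rays(d,p); v=v[0]/np.linalg.norm(v[0]); M=np.eye(3)-np.outer(v,v); A+=M;b+=M@e
    return np.linalg.solve(A,b)
def save(d,n):
    pickle.dump(d,open(n+'.pkl','wb')); cv2.imwrite('pics/'+n+'.png',d['img'])
def load(n): return pickle.load(open(n+'.pkl','rb'))
E
python3 - <<'E'
from h import *; from bench import robot
for n in ("scene","top"):
    d=robot.get_image(n); save(d,n); print({k:v for k,v in d.items() if k!='img'})
print(robot.current_t(),robot.current_eef_rot())
E
```

```text
{'fovy': 47.55938212884117, 'cx': 279.38354114694357, 'cy': 203.38409212406629, 'k1': 0.05668437902826662, 'eye': array([1591.11909054,  -52.49092998,  915.6506446 ]), 'orientation': array([-2.24233127, -0.00649124,  1.52821031])}
{'fovy': 52.68952589449785, 'cx': 283.67151784840513, 'cy': 212.93312628921527, 'k1': -0.049703475600960924, 'eye': array([ 407.79577869,  -10.48434551, 1212.20370109]), 'orientation': array([-3.01873961, -0.00560652, -1.55457897])}
0.1 [-3.14000969e+00 -3.08025948e-04  2.33755144e-01]
```

View pics/scene.png

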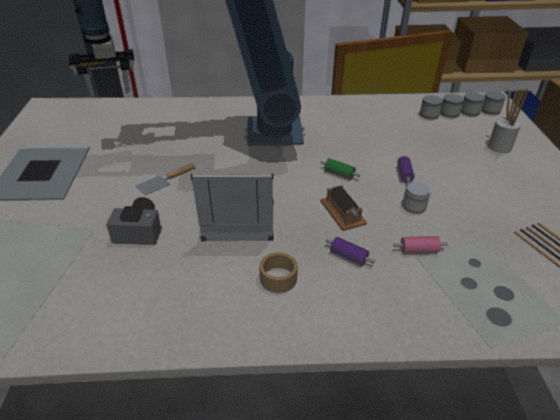

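View pics/top.png

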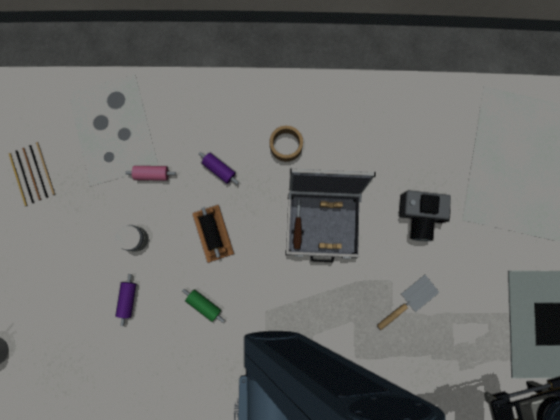

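The scene view shows the case with its raised lid at (236,210), the stand with the roller at (344,205), the tape at (278,272) and the camera at (135,225). The top view shows the stand and roller at (212,233), the case at (323,226) with its hinge at the top (row 195), saddles at (331,204) and (330,246), and the handle at (298,228).

```bash
python3 - <<'E'
from h import *
t=load('top');s=load('scene')
im=t['img']
crop=im[160:275,180:400]; cv2.imwrite('pics/c1.png',cv2.resize(crop,None,fx=3.6,fy=3.6,interpolation=cv2.INTER_CUBIC))
print('roller',tri([(t,[211,234]),(s,[345,202])]))
print('saddles',onplane(t,[[331,204.5],[330,246.5]],53))
for n,p in dict(tape=[286,143],tin=[137,238],cam=[425,207],knife=[400,305]).items(): print(n,onplane(t,p,30))
from bench import robot
print(robot.inverse_kinematics([480,150,250],[np.pi,0,0]))
E
```

```text
roller [490.89006931 190.23388214  39.72170154]
saddles [[ 576.7180658  -145.10978155   53.        ]
 [ 460.77508886 -142.70366513   53.        ]]
tape [[756.27875432 -18.14844029  30.        ]]
tin [[476.19190145 394.79866865  30.        ]]
cam [[ 577.580233   -415.09515938   30.        ]]
knife [[ 303.61944232 -339.49095758   30.        ]]
[ 8.07364079e-02  1.53062114e-01  1.59166340e+00 -4.44089210e-16
  1.39686714e+00  1.65153273e+00]
```

View pics/c1.png

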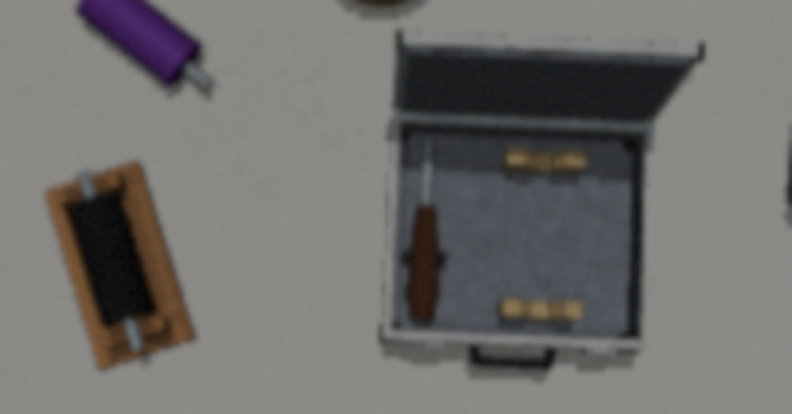

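The crop shows the roller's axle ends at (87,183) and (138,345), so it is turned about 17° from world x. It also shows the two saddles at (545,160) and (541,309), with the handle on the left. I'll take wrist looks over the case and then over the roller, two places each.

```bash
python3 - <<'E'
from h import *; from bench import robot
P=np.pi
for n,p,y in [('wc1',[470,-150,300],-.02),('wc2',[420,-110,300],-.02),('wr1',[490,190,230],.3),('wr2',[440,170,230],.3)]:
    robot.move_ptp(p,[P,0,y]); d=robot.get_image('wrist'); save(d,n); print(n,d['eye'],np.round(rot(d['orientation'])[:,2],3),d['fovy'],robot.current_t(), robot.current_qpos()[5])
cv2.imwrite('pics/m.png',cv2.resize(np.vstack([np.hstack([load(a)['img'] for a in r]) for r in (('wc1','wc2'),('wr1','wr2'))]),(800,600),interpolation=cv2.INTER_AREA))
E
```

```text
wc1 [ 549.91072592 -153.5274301   464.59803492] [-0.288  0.006 -0.958] 68.40375600225657 2.0417 1.0550239331439637
wc2 [ 499.29046715 -112.84089359  465.26373251] [-0.287  0.005 -0.958] 68.40375600225657 2.4583 1.0763726851480984
wr1 [567.02475192 211.72896351 394.93049194] [-0.275 -0.085 -0.958] 68.40375600225657 3.7083 1.4279440708820175
wr2 [516.09973035 191.05229277 395.84527919] [-0.273 -0.084 -0.958] 68.40375600225657 4.0917 1.4023930629275758
```

View pics/m.png

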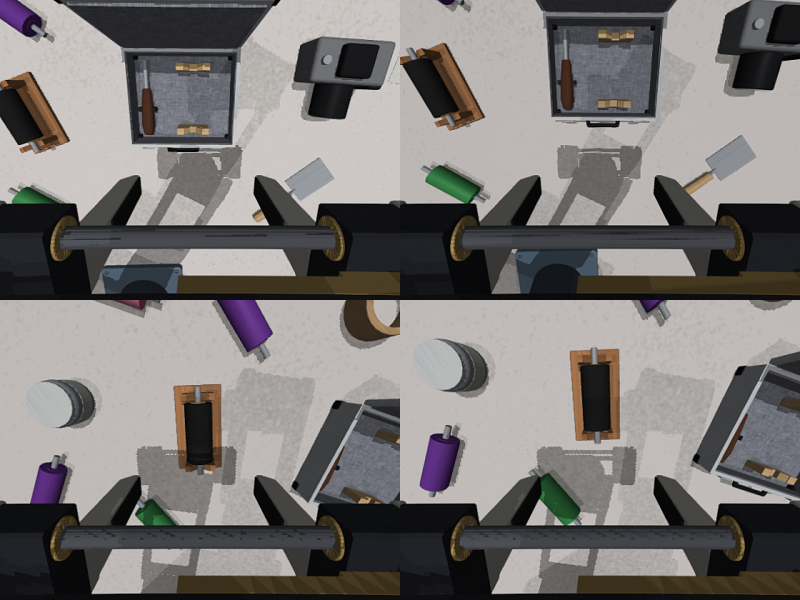

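Top row: the saddles stand at about (193,68)/(192,130) in the left tile and (616,35)/(614,103) in the right one. Bottom row: the roller is at (198,430) in the left tile and (595,397) in the right one, with both axle ends in sight. I'll extract the saddle blobs and drum masks by colour.

```bash
cat > seg.py <<'E'
from h import *
def blobs(m,amin):
    n,l,s,c=cv2.connectedComponentsWithStats(m.astype(np.uint8)); return [(l==i,s[i],c[i]) for i in range(1,n) if s[i][4]>amin]
def saddles(n,box):
    im=load(n)['img']; hsv=cv2.cvtColor(im,cv2.COLOR_BGR2HSV); x0,y0,x1,y1=box
    m=cv2.inRange(hsv,(10,60,90),(30,255,255)); k=np.zeros_like(m); k[y0:y1,x0:x1]=m[y0:y1,x0:x1]
    return blobs(k>0,80)
def drum(n,box):
    im=load(n)['img']; x0,y0,x1,y1=box; m=im.max(2)<50; k=np.zeros_like(m); k[y0:y1,x0:x1]=m[y0:y1,x0:x1]
    return max(blobs(k,100),key=lambda b:b[1][4])
E
python3 - <<'E'
from seg import *
for n,b in (('wc1',(220,80,320,195)),('wc2',(260,25,360,160))):
    for m,s,c in saddles(n,b): print(n,s,c)
for n,b in (('wr1',(240,115,315,250)),('wr2',(235,60,310,205))):
    m,s,c=drum(n,b); ys,xs=np.nonzero(m); print(n,s,c,cv2.minAreaRect(np.c_[xs,ys].astype(np.int32)))
def crop(n,b):
    x0,y0,x1,y1=b; return cv2.resize(load(n)['img'][y0:y1,x0:x1],(400,300) ,interpolation=cv2.INTER_CUBIC)
cv2.imwrite('pics/z.png',np.vstack([np.hstack([crop('wc1',(210,75,340,172+0)),crop('wc2',(240,35,370,132+28))]),np.hstack([crop('wr1',(190,110,373,247)),crop('wr2',(185,60,368,197))])]))
E
```

```text
wc1 [246  88  49  12 500] [269.564  93.352]
wc1 [248 177  44  12 405] [269.19753086 182.77530864]
wc2 [277  42  51  15 555] [302.44684685  48.51531532]
wc2 [277 140  46  11 434] [299.49769585 145.07834101]
wr1 [ 258  142   41   90 3214] [277.98413192 186.50062228] ((277.86968994140625, 186.50375366210938), (88.38317108154297, 38.30275344848633), 88.33971405029297)
wr2 [ 252   86   43   99 3624] [273.9812362  135.62886313] ((272.9999694824219, 134.99998474121094), (97.99998474121094, 41.99999237060547), 90.0)
```

View pics/z.png

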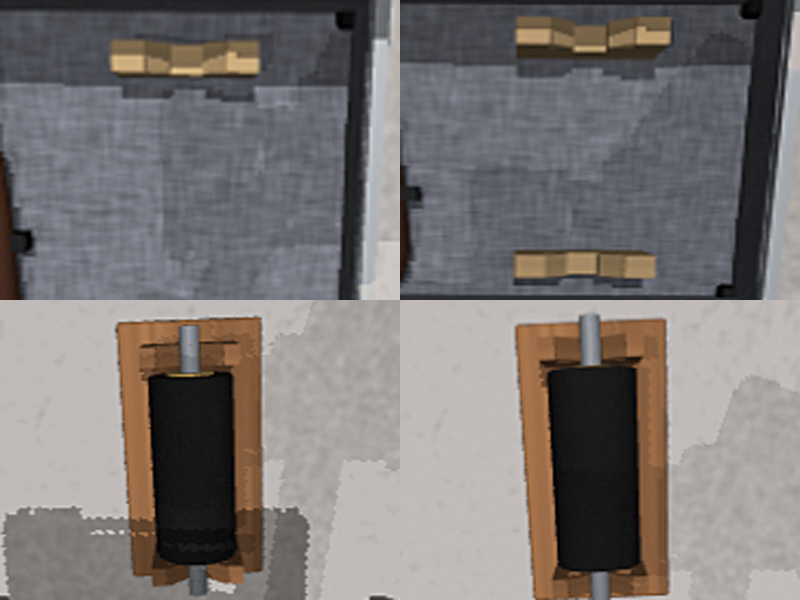

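The zoomed tiles show the saddle tops as bright bars: far at (185,56) in the first tile, far at (593,30) and near at (585,264) in the second. The roller's axle ends are at (190,326) and (198,594) in the third tile and (590,315) in the fourth.

```bash
python3 - <<'E'
from seg import *
t,s=load('top'),load('scene')
a,b=load('wc1'),load('wc2')
F1,N1,F2,N2=[270.1,93.1],[269.4,183.5],[302.4,46.7],[299.8,146.0]
print('far tri',tri([(a,F1),(b,F2),(t,[331,204.5])]),'near',tri([(a,N1),(b,N2),(t,[330,246.5])]))
for d,f,n in((a,F1,N1),(b,F2,N2)): 
    q=onplane(d,[f,n],53); print(q, q.mean(0), np.arctan2(*(q[0]-q[1])[1::-1]))
# end-to-end width
print('w',onplane(a,[[246,93],[295,93]],53),onplane(b,[[277,47],[328,47],[277,146],[323,146]],53))
a,b=load('wr1'),load('wr2')
print('axle far',tri([(a,[276.9,121.9]),(b,[271.9,66.9])]), onplane(a,[[276.9,121.9],[280.6,244.5]],46), onplane(b,[271.9,66.9],46))
c=tri([(a,[277.98,186.5]),(b,[273.98,135.6]),(t,[211,233.5])]); print('drum c',c)
for d,p in((a,[277.98,186.5]),(b,[273.98,135.6])): print(onplane(d,p,50))
E
```

```text
far tri [ 578.1129902  -145.94726649   50.88005924] near [ 461.52465509 -143.18183551   46.25212707]
[[ 577.87219206 -146.41097782   53.        ]
 [ 463.24025783 -142.53860066   53.        ]] [ 520.55622495 -144.47478924   53.        ] -0.033768122309636744
[[ 578.89854193 -145.93480658   53.        ]
 [ 462.28323083 -143.22084476   53.        ]] [ 520.59088638 -144.57782567   53.        ] -0.023268574013645096
w [[ 578.55877608 -116.38426096   53.        ]
 [ 577.36896537 -177.44288446   53.        ]] [[ 579.19108963 -115.51147872   53.        ]
 [ 577.91773811 -176.58294334   53.        ]
 [ 462.87513264 -113.3381731    53.        ]
 [ 461.66521414 -173.61127031   53.        ]]
axle far [562.10283415 209.41643787  48.93508921] [[562.14733553 209.18923102  46.        ]
 [426.1185066  162.25816877  46.        ]] [[562.40575387 209.77937713  46.        ]]
drum c [493.58507082 186.62975827  36.229653  ]
[[495.01621334 187.08347051  50.        ]]
[[497.2088262  187.58935985  50.        ]]
```

Checks agree: axle length comes out at 144, saddle spacing at 116, widths at 61 and heights are plausible. Now the grasp.

```bash
python3 - <<'E'
from h import *; from bench import robot
P=np.pi; o=[P,0,.332]
robot.move_gripper(1.0)
robot.move_ptp([494.5,186,130],o)
print(robot.move_linear([494.5,186,27],speed=100,f_stop=8), robot.current_tcp_pos())
robot.move_gripper(0.0); print(robot.current_gripper_width()*93,robot.current_finger_force())
robot.move_linear([494.5,186,200],speed=130)
print(robot.current_tcp_pos(),robot.current_gripper_width()*93,robot.current_contact_force(),robot.current_t())
d=robot.get_image('wrist'); save(d,'g1')
E
```

```text
False [495.08235771 186.0957226   27.64405011]
43.49502237876603 29.9898898601532
[493.91939591 185.86990712 199.06621178] 43.269007370283454 [ 0.08215411 -0.24489888 -3.78212142] 8.35
```

View pics/g1.png

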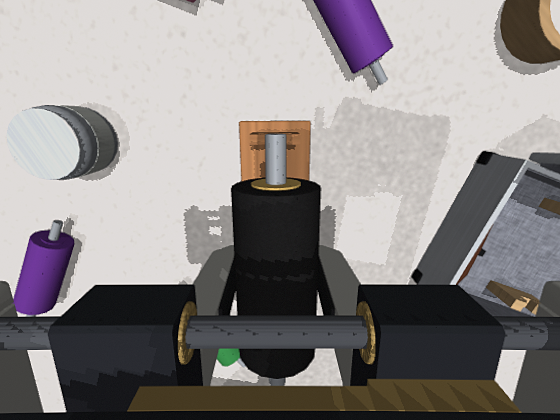

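The roller is held with its axle tip at (276,133), and the drum is square to the fingers, whose pads are at about columns 225 and 325.

```bash
python3 - <<'E'
from h import *; from bench import robot
d=load('g1'); p=robot.current_tcp_pos(); r=rot(robot.current_eef_rot())
for px in ([276,133],[276,185],[277,380]):
    q=onplane(d,px,p[2]+19)[0]; print((q-p)@r)
# expected pixels
for x in (72,48,-48,-72): print(x,proj(d,np.array(p)+r@np.array([x,0,-19.])))
E
```

```text
[ 72.53434531   0.88782647 -19.13791995]
[ 48.25071856   0.91151747 -19.09186226]
[-68.72318255   1.61408008 -18.8701945 ]
72 [[274.06444174 134.18317568]]
48 [[274.10724311 185.46810585]]
-48 [[274.23187198 350.76497585]]
-72 [[274.25496945 384.66818053]]
```

```bash
python3 - <<'E'
from h import *; from bench import robot
P=np.pi; o=[P,0,-.025]
robot.move_ptp([494.5,100,260],[P,0,.15]); robot.move_ptp([520.5,-144.5,260],o)
robot.move_linear([520.5,-144.5,85],speed=110,f_stop=10)
print(robot.current_tcp_pos(),robot.current_eef_rot(),robot.current_gripper_width()*93,robot.current_t())
d=robot.get_image('wrist'); save(d,'g2')
E
```

```text
[ 520.98562689 -144.74432679   85.66902778] [ 3.14099805e+00 -1.25962051e-03 -2.50410270e-02] 43.631966662243904 11.6083
```

View pics/g2.png

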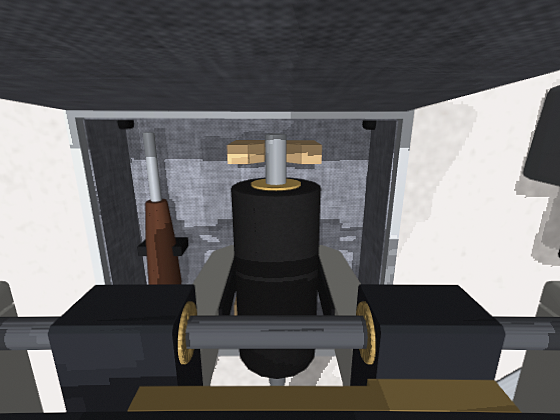

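Far saddle: columns 227–322, rows 141–164, with the axle tip at (276,135) centred over it.

```bash
python3 - <<'E'
from h import *; from bench import robot
d=load('g2'); p=robot.current_tcp_pos()
print(onplane(d,[[227,150],[322,150],[274.5,141],[274.5,164]],53))
print(onplane(d,[[276,135]],p[2]+19), proj(d,[[573,-145.5,53],[585,-145.5,53]]))
E
```

```text
[[ 581.6704981  -116.39356018   53.        ]
 [ 580.24289084 -176.2771611    53.        ]
 [ 586.51818391 -146.47469155   53.        ]
 [ 572.15482325 -146.10949165   53.        ]]
[[ 592.9281909  -147.5821176   104.65142062]] [[273.51185752 162.69766744]
 [273.00746048 143.51520158]]
```

```bash
python3 - <<'E'
from h import *; from bench import robot
xy=[521,-144.8]
print(robot.move_linear(xy+[45],speed=80,f_stop=12),robot.current_contact_force())
print(robot.move_linear(xy+[19],speed=25,f_stop=8),robot.current_tcp_pos(),robot.current_contact_force())
robot.sleep(.2)
print(robot.current_tcp_pos(),robot.current_gripper_width()*93,robot.current_t())
E
```

```text
False [ 0.3748097   0.58193246 -3.16117737]
False [ 521.1453822  -144.86807046   19.09590805] [ 0.4077365   0.23625324 -3.15640126]
[ 521.13996758 -144.86936172   19.08750749] 43.12275480498489 13.7
```

```bash
python3 - <<'E'
from h import *; from bench import robot
p=[521,-144.8]
print(robot.move_linear(p+[15.5],speed=10,f_stop=4),robot.current_tcp_pos(),robot.current_contact_force())
robot.sleep(.2)
robot.move_gripper(1.0); robot.sleep(.4)
print(robot.current_contact_force(),robot.current_finger_force(),robot.current_t())
robot.move_linear(p+[200],speed=120)
robot.move_ptp([460,-144.8,300],[np.pi,0,-.025])
save(robot.get_image('wrist'),'p1'); print(robot.current_t())
save(robot.get_image('scene'),'s2')
a,b=load('p1')['img'],load('s2')['img']
cv2.imwrite('pics/p.png',np.hstack([cv2.resize(a[60:320,120:440],(400,325)),cv2.resize(b[150:280,170:330],(400,325))]))
E
```

```text
True [ 521.18289851 -144.89015449   18.98287998] [-0.48361323  0.43119427  3.97129922]
[ 0.10986258 -0.26089348  0.14210751] 0.0 15.45
17.7083
```

View pics/p.png

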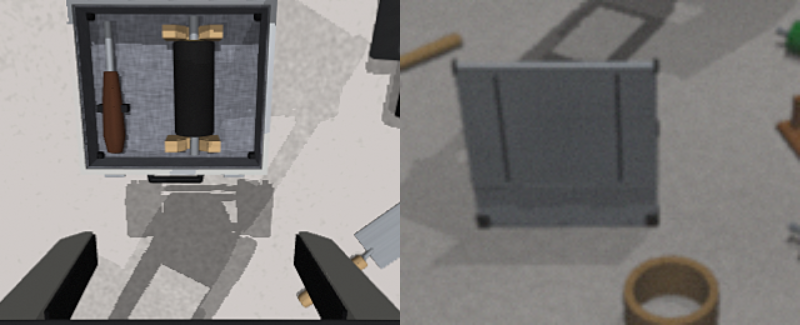

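The roller is seated with its axle in both saddles (drum at (194,88) in the left half), and the contact height matched seat height. The lid is still open, with its free edge at scene row 176. Next I measure the lid edge and check the closing path.

```bash
cat > lid.py <<'E'
from h import *
H=np.array([607.5,66.5]); Y=-127.; O=[np.pi,0,-.025]
def tip(th,r=150,pen=0):  # TCP for the finger's front bottom corner on the outer face
    c=H+r*np.array([-np.cos(th),np.sin(th)])+(8-pen)*np.array([np.sin(th),np.cos(th)])
    return [c[0]+7.5,Y+.025*(607.5-c[0])*1.0,c[1]]
E
python3 - <<'E'
from lid import *; from bench import robot
e=tri([(load('scene'),[232,176]),(load('top'),[333,172.5])]); print('edge',e,np.arctan2(e[2]-66.5,607.5-e[0]))
d=load('p1'); print(robot.current_tcp_pos())
for p in [[700,Y,320],[690,Y,212]]+[tip(t) for t in np.linspace(1.57,0,9)]:
    q=robot.inverse_kinematics(p,O); print(np.round(p),None if q is None else np.round(q,2))
E
```

```text
edge [ 625.83175424 -125.98616421  237.26145097] 1.6777397538412666
[ 459.71525664 -144.51234648  298.36421371]
[ 700. -127.  320.] [-0.34  0.54  0.88 -0.    1.72  1.26]
[ 690. -127.  212.] [-0.34  0.54  1.13 -0.    1.47  1.26]
[ 623. -127.  217.] [-0.38  0.41  1.32 -0.    1.41  1.22]
[ 593. -126.  215.] [-0.39  0.36  1.4  -0.    1.38  1.2 ]
[ 565. -126.  208.] [-0.41  0.32  1.48 -0.    1.34  1.18]
[ 538. -125.  196.] [-0.43  0.28  1.56 -0.    1.3   1.17]
[ 515. -124.  178.] [-0.45  0.25  1.65 -0.    1.24  1.15]
[ 495. -124.  156.] [-0.46  0.24  1.72 -0.    1.18  1.13]
[ 479. -124.  131.] [-0.48  0.24  1.79 -0.    1.11  1.12]
[ 469. -123.  104.] [-0.49  0.26  1.85 -0.    1.04  1.11]
[ 465. -123.   74.] [-0.49  0.29  1.89 -0.    0.96  1.1 ]
```

```bash
python3 - <<'E'
from lid import *; from bench import robot
robot.move_gripper(0.0)
robot.move_ptp([560,Y,340],O); robot.move_ptp([700,Y,320],O)
robot.move_linear([690,Y,215],speed=120,f_stop=10)
print(robot.current_contact_force(),robot.current_t())
print(robot.move_linear(tip(1.57),speed=100,f_stop=25),robot.current_contact_force())
for t in np.linspace(1.57,0.1,11)[1:]:
    s=robot.move_linear(tip(t),speed=110,f_stop=25); print(round(t,2),s,np.round(robot.current_contact_force(),1))
    if s: break
print(robot.current_tcp_pos(),robot.current_t())
save(robot.get_image('scene'),'s3')
E
```

```text
[ 0.8441808  -0.64926735 -0.23001145] 21.375
False [-0.7791121  -0.10320365 -0.63330308]
1.42 False [ 0.  -0.1 -0.2]
1.28 False [ 0.5 -0.1 -0.1]
1.13 False [-0.2 -0.3 -0.5]
0.98 False [-0.4 -0.3  0.5]
0.84 False [ 0.2  0.6 -1.3]
0.69 False [ 0.6  0.  -0.6]
0.54 False [ 0.2  0.5 -1.1]
0.39 False [ 0.3  0.5 -0.4]
0.25 False [0.  0.4 0.5]
0.1 False [0.1 0.1 0.4]
[ 466.68511624 -123.3170774    89.70126826] 25.7
```

```bash
python3 - <<'E'
from lid import *; from bench import robot
p=tip(0); 
print(robot.move_linear([p[0],p[1],68],speed=30,f_stop=14),robot.current_tcp_pos(),robot.current_contact_force())
robot.move_linear([p[0],p[1],250],speed=120); robot.move_ptp([350,50,300],O)
print(robot.current_contact_force(),robot.current_t())
a=robot.get_image('scene');save(a,'s4'); b=robot.get_image('top'); save(b,'t4')
cv2.imwrite('pics/f.png',np.hstack([cv2.resize(a['img'][130:310,100:400],(400,240)),cv2.resize(b['img'][120:300,180:480],(400,240))]))
E
```

```text
True [ 465.88881251 -123.53070433   74.69784418] [-3.08273553  0.09329682  7.59470823]
[ 0.06630535  0.00949784 -0.76798972] 28.775
```

View pics/f.png

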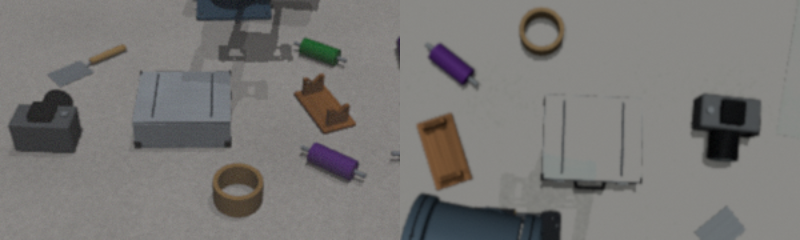

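The lid looks flat on the case in both views, and the firm stop at z 74.7 mm matches the shut height of 74.5 mm. The bystanders are where they were.

```bash
python3 -c "
from bench import robot
print(robot.hand_in())"
```

```text
the job is handed in; nothing more can be done
None
```

I seated the roller in both slots, let it go, swung the lid shut and handed the job in at about 29 s; the bystanders look unmoved, and the hand-in gave no verdict.

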